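Pin the keeper bar across the wheel spacer on the checking stand

ROBOT

A 7-joint arm with a two-finger parallel gripper is mounted at the origin on the work surface. World frame = base frame: x ahead of the robot, y to its left, z up, the work surface at z = 0. Lengths are in mm, angles in degrees, forces in N, time in s.
With the tool pointing down it reaches from about 425 to 1025 mm from the base axis. Payload 3.6 kg.
Tool frame: the origin (TCP) lies between the finger pads; the fingertips stand 22 mm ahead of it and the grasp point (between the pads) lies 3 mm ahead of it; z points along the fingers, y is the line along which they close (so a half turn about z gives the same grasp; the last joint's range is limited). The gripper opens to 85 mm and grips with 20 to 120 N. Pads are 22 mm wide; open, the fingers measure 114 mm over their backs; the gripper's body (76 mm by 85 mm) begins 54 mm behind the grasp point. The pads swing forward as they close: fully open they stand 13 mm farther back than shut.
Start: joints at [-74.399, 33.873, 2.773, 92.16, -1.908, 54.013, -1.931], TCP at [259.326, 677.038, 228.702] pointing down, gripper open.
Joint ranges: [-153.93, 153.93], [-27.13, 128.08], [-72.61, 78.16], [10.71, 143.7], [-87.88, 267.88], [4.46, 118.87], [-176.78, 176.78]. Speed limits (degrees/s): [147.25, 147.25, 180, 180, 180, 180, 180].

INTERFACE

Orientations are given as a 3x3 rotation matrix whose columns are the frame's x, y, z axes.
In Python, from bench import readout, read_camera, camera_params, order gives the robot as it stands. The module is installed in compiled form; this text tells all that it offers.
- The arm moves only by the tool drive_tool, never from a script. Its argument "targets" is a list of rows, each a list of 7 numbers: the turn, a rotation vector about the world's x, y, z in rad, then the shift along the world's x, y, z in m, then the finger opening in m, from 0 to 0.0854. A call has 1 to 10 rows; each row is the pose to reach, as a shift and turn from the pose commanded when the call began; what a row does not reach only later rows make up. A row lasts 1/10 s, in which the tool goes at most 50 mm and 8.59 degrees, less where a joint would pass 70% of its speed; a pose out of reach is approached as far as the arm can. A call with a gripper value outside its range is refused whole. The fingers move at their own pace and stop on an object; "grip_force" is the grip in N (left out, the last holds). Time passes only in rows, so rows that repeat a pose let the fingers close. It gives the time, the measured TCP pose, the force, the opening and the grip force at its end, in the units of the state.
- readout.state(): the state, without advancing time (a new reading comes with each control period).
- read_camera(name): name is "side" or "top"; returns (picture, depth): 420x560x3 uint8, red, green, blue; 420x560 float32, mm along the optical axis (not along the pixel's ray), 0 where there is no reading.
- camera_params(name): a dict with "intrinsics" (3x3 intrinsics, pixels), "R" (3x3) and "t" (3): a world point X has camera coordinates R X + t. Camera axes: x right, y down, z forward; pixel columns grow to the right and rows downward; lengths in mm; the calibration is good to about 2 mm. A picture is of the moment at which its call begins. camera_params takes no time and is no camera call.
- order.job_done(): hands the job in; it is judged then, once.
The state is a dict: "time": time; "q": joint angles; "joint_vel": joint speeds; "tau": joint torques, N m; "position": TCP position; "tcp_rot": TCP orientation; "ft_force": force on the tool from outside, world axes, zero at the start; "moment": the same for the moment, N m; "finger_gap": finger opening in mm; "grip_force": force on a finger pad.
Only numpy, scipy, OpenCV 4.12 (cv2) and the standard library are available. Lean on these libraries where they do the work, as an engineer would, in place of code of your own. Each camera call takes 0.05 s, during which the arm holds its last target. There are 200 camera calls.

TASK

Swing the keeper bar across the wheel spacer on the sloped stand until its eye lines up with the holes in the fork, then lock it with the pin that has the small plain round head: push that pin through fork and eye, past the sprung catch, until its flange sits flush on the fork, and let go. Leave the two other pins in the rack and do not disturb anything else on the bench.

Things in the scene. Friction and masses are not known exactly. Their poses are not given: they have to be found in the camera images.
- fork: dark steel fork fixed on the left of the sloped stand: two 36x44x10 mm plates, 14 mm slot, closed on the left. Origin: mouth of its 13.4 mm hole, centre of the upper plate's outer face. z out of the hole, square to the slope (25 deg from vertical), x up-slope, y left. Lower plate ends at z=-34 mm, slope's face at -64. A sprung ball in the lower plate grips the pin: 5 to 10 N extra push
- stand: grey checking stand, base 190 x 260 mm, whose top slopes up at 25 deg away from the robot; a black wheel spacer 140 mm across is bolted on the slope. Origin under its centre on the bench, z up, x its rear, y left. Fixed
- bar (a joint): angle (rad) of the aluminium keeper bar, turning in the slope's plane about a post on the right of the stand (fork frame x=0, y=-190 mm). 0: bar level across the spacer, its eye in line with the fork's holes; grows as it swings up the slope. Range -0.35 to 1.1, NO stop at 0. Stiff pivot: stays where left, about 2 N at the knob moves it
- bar_eye (a point): centre of the 14 mm hole in the bar's end lug (34 x 36 x 12 mm), on the lug's top face; 190 mm from the pivot. Lined up it lies at fork frame (0, 0, -11 mm)
- bar_knob (a point): centre of the top of the upright black knob (16 mm diameter, 30 mm tall, square to the slope) on the keeper bar, 140 mm from its pivot; its foot on the bar's top is 30 mm below
- rack: wooden pin rack 220 x 70 x 62 mm, fixed; origin under its centre, z up; three 19 mm holes along its x axis at -72, 0 and +72 mm, each holding a pin head up
- pin: the keeper pin: steel, with the small plain round head. Shank 12 mm diameter, 48 mm long (last 3 mm tapers to 9 mm); flange 24 mm diameter, 5 mm thick; on it a round grip 14 mm diameter, 26 mm tall. Origin: centre of the flange's underside, z towards the head. It stands in one of the rack's holes, flange on the rack's top
- pin_tip (a point): centre of the keeper pin's nose, 48 mm below its origin
- pin_fat: a thicker pin, too thick for the fork: shank 16 mm, flange 34 mm, round grip 25 mm diameter. Origin as the keeper pin's
- pin_tee: a thin pin with a 50 mm crossbar head (tee), shank 10 mm, flange 24 mm. Origin as the keeper pin's
- wrench: steel wrench lying on the bench, 150 mm long, origin under its middle
- jar: jar with black cap, 64 mm diameter, 85 mm tall, origin under its centre
- spacer: loose black wheel spacer ring, 120 mm outer, 68 mm inner diameter, 25 mm tall, origin under its centre
- hub: dark steel disc 62 mm diameter, 30 mm tall, origin under its centre
- driver: screwdriver lying on the bench, 180 mm long, origin under its middle
- lugnut: steel lug nut, 30 mm diameter, 32 mm tall, origin under its centre

How it is judged:
By the outcome, as a careful person would: the job done as asked, in the order asked, and still so for the second after the job is handed in, with the robot touching nothing.
It also fails if it takes over 72 s, if anything falls off the work surface, if the arm or the gripper's body presses on something with over 40 N, if the wrist force passes 120 N, or if a joint passes its speed limit or range.

## Working session

There is one attempt and no reset: what is moved stays moved. The work goes in short steps, Python scripts to look and compute and a tool call to move; the robot and the scene stay as the last step left them, time stands still between calls to the robot, and variables do not carry over. Pictures are saved under pics/ and viewed, at most 10 in all, crops included, and the job is handed in when it is done.

Besides the shell and the picture viewer there is one more tool, called after "Request:" as a command line: name --pt "numbers of a row" for each row, then --argument value for the rest. drive_tool: Moves the arm, as the interface text tells. Its arguments: {"type":"object","properties":{"targets":{"type":"array","items":{"type":"array","items":{"type":"number"}}},"grip_force":{"type":"number"}},"required":["targets"]}

```bash
mkdir -p pics; cat > h.py <<'E'
import numpy as np,cv2
from bench import readout,read_camera,camera_params,order
def snap(n):
    p,d=read_camera(n); np.savez(f'{n}.npz',p=p,d=d); return p,d
def load(n):
    z=np.load(f'{n}.npz'); return z['p'],z['d']
def crop(n,x0,y0,x1,y1,s,f):
    p,_=load(n); c=cv2.resize(p[y0:y1,x0:x1],None,fx=s,fy=s,interpolation=cv2.INTER_CUBIC)
    cv2.imwrite('pics/'+f,c[:,:,::-1])
def ray(n,u,v):
    c=camera_params(n);K,R,t=map(np.array,(c['intrinsics'],c['R'],c['t']))
    return -R.T@t, R.T@np.linalg.solve(K,[u,v,1.])
def pt(n,u,v,w=1):
    _,d=load(n); a=d[int(round(v))-w:int(round(v))+w+1,int(round(u))-w:int(round(u))+w+1]; z=np.median(a[a>0])
    o,r=ray(n,u,v); return o+r*z
def proj(n,X):
    c=camera_params(n);K,R,t=map(np.array,(c['intrinsics'],c['R'],c['t']))
    x=K@(R@np.array(X)+t); return x[:2]/x[2]
def cloud(n):
    _,d=load(n); o,_=ray(n,0,0); c=camera_params(n);K,R=np.array(c['intrinsics']),np.array(c['R'])
    v,u=np.mgrid[:420,:560]; r=np.stack([u,v,np.ones_like(u)],-1)@np.linalg.inv(K).T@R
    return o+r*d[...,None]
E
python3 - <<'E'
from h import *
for n in('side','top'):
    p,d=snap(n); print(n,ray(n,280,210)); cv2.imwrite(f'pics/{n}0.png',p[:,:,::-1])
s=readout.state(); print({k:np.round(s[k],3) for k in s})
E
```

```text
side (array([ 40.91843991, 554.47146204, 602.18287913]), array([ 0.58826756, -0.61108208, -0.53001672]))
top (array([ 339.35017071,   12.78365434, 1246.17051361]), array([ 0.1736034 , -0.02609969, -0.9846362 ]))
{'time': np.float64(0.1), 'q': array([-74.399,  33.921,   2.766,  92.23 ,  -1.908,  54.014,  -1.931]), 'joint_vel': array([ 0.017, -0.034, -0.02 , -0.21 ,  0.05 , -0.032, -0.035]), 'tau': array([ 5.0000e-03, -5.4999e+01,  1.5530e+00, -1.9882e+01,  1.0000e-02,
        4.0000e-03, -0.0000e+00]), 'position': array([259.03 , 676.325, 227.638]), 'tcp_rot': array([[-0.934,  0.358, -0.001],
       [ 0.358,  0.934, -0.002],
       [-0.   , -0.002, -1.   ]]), 'ft_force': array([ 0.516, -0.934,  0.497]), 'moment': array([ 0.025, -0.026,  0.013]), 'grip_force': np.float64(0.0), 'finger_gap': np.float64(85.202)}
```

View pics/side0.png

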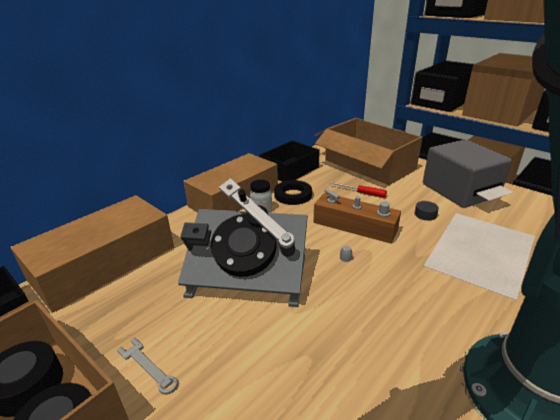

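View pics/top0.png

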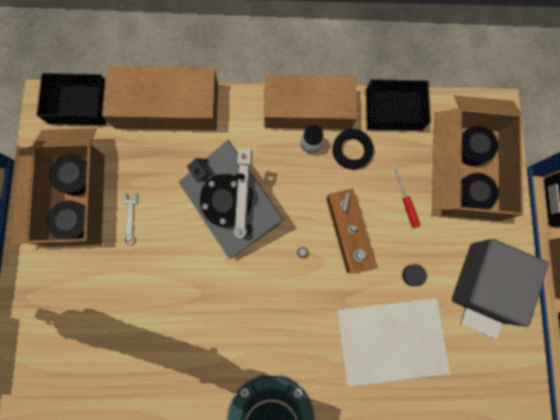

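The side view shows the fork at about (195,235), the bar from post (288,240) to eye (230,187), and the rack pins near (333,196), (357,203) and (384,208). In the top view the tee is at (346,202), the middle pin at (352,229) and the fat-looking one at (360,256).

```bash
python3 - <<'E'
from h import *
def c(n,x0,y0,w,h,s):
    p,_=load(n); return cv2.resize(p[y0:y0+h,x0:x0+w],None,fx=s,fy=s,interpolation=cv2.INTER_CUBIC)
a=c('side',170,170,150,75*2,4)[:600,:600]
a=c('side',175,170,133,100,3); b=c('side',308,180,100,60,4)   # 399x300 ; 400x240
d=c('top',175,135,115,125,2.4)                               # 276x300
e=c('top',320,180,66,100,3)                                 # 198x300
can=np.zeros((600,800,3),np.uint8)
for im,x,y in((a,0,0),(b,400,0),(d,0,300),(e,300,300)): can[y:y+im.shape[0],x:x+im.shape[1]]=im[:600-y,:800-x]
cv2.imwrite('pics/comp.png',can[:,:,::-1])
for n,u,v in(('side',333,196),('side',357,202),('side',384,207),('top',346,202),('top',352,229),('top',360,256),('top',244,157),('top',240,232),('top',201,165),('side',230,187),('side',288,240),('top',242,182)): print(n,u,v,pt(n,u,v).round(1))
E
```

```text
side 333 196 [ 557.  -188.6   83.5]
side 357 202 [ 493.8 -208.9   80. ]
side 384 207 [ 422.1 -221.9   87.3]
top 346 202 [ 567.4 -194.5   90.1]
top 352 229 [ 495.  -209.3   88.1]
top 360 256 [ 423.5 -227.5   94.1]
top 244 157 [714.8  86.5   1.2]
top 240 232 [476.7  83.5 140.8]
top 201 165 [647.  187.2 149.2]
side 230 187 [804.8 -39.1  85.1]
side 288 240 [469.9  88.  133.5]
top 242 182 [599.8  80.2 166.2]
```

View pics/comp.png

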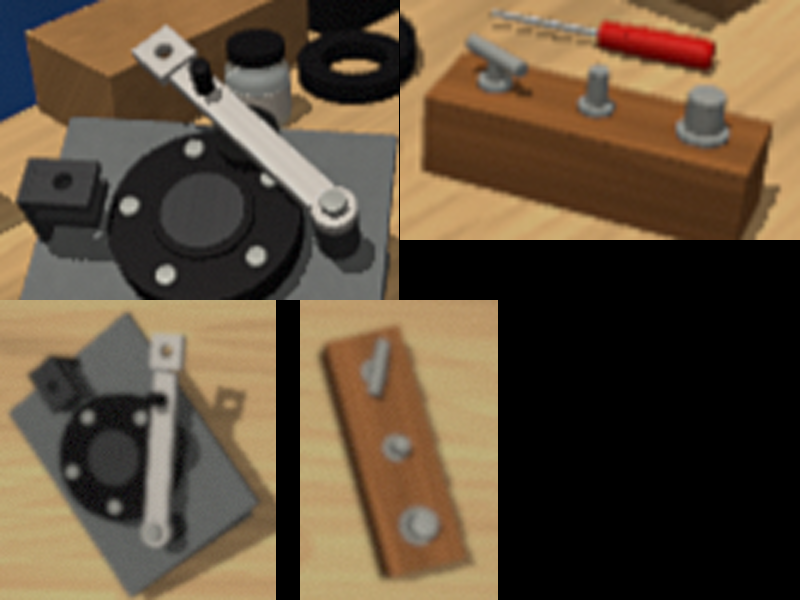

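The composite shows the middle pin is the keeper (round grip about (598,80)); the fat pin is at (707,110) and the tee at (495,60). The fork hole sits at side (195.7,230.3) and top (198.8,170.4). Next I triangulate and fit the slope.

```bash
python3 - <<'E'
from h import *
def tri(a,b):
    A=np.zeros((3,3));B=np.zeros(3); rs=[]
    for n,(u,v) in(('side',a),('top',b)):
        o,r=ray(n,u,v); r=r/np.linalg.norm(r); P=np.eye(3)-np.outer(r,r); A+=P;B+=P@o; rs.append((P,o))
    X=np.linalg.solve(A,B); return X,[np.linalg.norm(P@(X-o)) for P,o in rs]
for k,a,b in(('fork',(195.7,230.3),(198.8,170.4)),('eye',(229.3,186.7),(244.2,155.8)),('knob',(242,191),(240.5,176.5)),('pivot',(286,236.3),(239.2,231.7)),('pintop',(357.5,197.5),(353.5,228.7))):
    X,e=tri(a,b); print(k,X.round(1),np.round(e,1))
def plane(P):
    for _ in range(4):
        c=P.mean(0); n=np.linalg.svd(P-c,full_matrices=False)[2][2]; n*=np.sign(n[2]); d=(P-c)@n; P=P[abs(d)<2.5*max(d.std(),.5)]
    return c.round(1),n,len(P),d.std(),np.degrees(np.arccos(n[2])),np.degrees(np.arctan2(-n[1],-n[0]))
# slope regions in each view
C=cloud('side')
for r in ((270,188,292,196),(285,258,300,275)): 
    pass
m=np.zeros((420,560),bool); m[268:284,200:285]=1; m[220:262,297:304]=1; m[212:220,277:303]=1
print('slope side',plane(C[m]))
T=cloud('top'); m=np.zeros((420,560),bool); m[205:240,262:272]=1;m[222:245,222:232]=1;m[232:248,225:240]=1
m[150:158,222:232]=1
print('slope top',plane(T[m]))
p,_=load('side')
m=np.zeros((420,560),bool); m[225:235,184:206]=1; print('fork side',plane(C[m]))
# rack: z of top
m=np.zeros((420,560),bool); m[200:222,318:398]=1
Q=C[m]; print('rack z',np.median(Q[(abs(Q[:,2]-62)<6)][:,2]))
P=np.array([X for X in C.reshape(-1,3) if abs(X[2]-62)<3 and 380<X[0]<620 and -300<X[1]<-130]); r=cv2.minAreaRect(P[:,:2].astype(np.float32)); print('rack',r)
P=np.array([X for X in T.reshape(-1,3) if abs(X[2]-62)<6 and 380<X[0]<620 and -300<X[1]<-130]); r=cv2.minAreaRect(P[:,:2].astype(np.float32)); print('rackT',r)
# pin grip points
for n,D in(('side',C),('top',T)):
    q=D.reshape(-1,3); q=q[(abs(q[:,0]-495)<18)&(abs(q[:,1]+209)<18)]
    for a,b in((66,74),(74,100)):
        s=q[(q[:,2]>a)&(q[:,2]<b)]; print(n,a,len(s),s.min(0).round(1),s.max(0).round(1),s.mean(0).round(1))
E
```

```text
fork [635.9 194.2 137.8] [0.2 0.2]
eye [662.2  74.7 183.8] [0.9 0.9]
knob [606.9  82.7 195.8] [0.6 0.6]
pivot [477.7  85.6 137.9] [0.2 0.2]
pintop [ 495.6 -212.6   91.4] [0.2 0.2]
slope side (array([521.7, 130.1,  69.9]), array([-0.23546053,  0.33945075,  0.91067641]), 1620, np.float64(3.7836870551397563), np.float64(24.401005451639048), np.float64(-55.25283018828206))
slope top (array([515.5,  79.8,  88.5]), array([-0.23996271,  0.31909723,  0.9168396 ]), 656, np.float64(7.946423161062295), np.float64(23.531659183412078), np.float64(-53.056650974264656))
fork side (array([629.9, 200.7, 146.1]), array([ 0.36776587, -0.43848842,  0.82004644]), 220, np.float64(5.96724913582055), np.float64(34.91055699134734), np.float64(129.986992436335))
rack z 62.085853339212576
rack ((497.3038024902344, -213.69480895996094), (220.26498413085938, 75.2391586303711), 14.761463165283203)
rackT ((498.40008544921875, -213.8074951171875), (220.65196228027344, 71.5738525390625), 14.784001350402832)
side 66 27 [ 486.7 -225.8   66.1] [ 507.4 -201.7   73.1] [ 495.  -210.4   68.6]
side 74 42 [ 489.8 -218.4   74.4] [ 504.7 -205.3   94.6] [ 495.4 -210.3   85.8]
top 66 26 [ 481.2 -223.6   66. ] [ 508.9 -191.8   73.9] [ 497.3 -208.9   68.2]
top 74 29 [ 490.8 -219.9   77.6] [ 503.3 -206.6   95.7] [ 496.9 -212.8   88.6]
```

```bash
cat >> h.py <<'E'
from scipy.spatial.transform import Rotation as Ro
yaw=np.radians(-55.5);sl=np.radians(25)
X=np.array([np.cos(yaw)*np.cos(sl),np.sin(yaw)*np.cos(sl),np.sin(sl)]);N=np.array([-np.cos(yaw)*np.sin(sl),-np.sin(yaw)*np.sin(sl),np.cos(sl)]);Y=np.cross(N,X)
F=np.array([635.9,194.2,137.8]); S=np.stack([X,Y,N],1)
RT=np.stack([-Y,-X,-N],1)
def f2w(p,F=F): return F+S@np.array(p,float)
def w2f(p,F=F): return S.T@(np.array(p)-F)
def delta(pos,R=None):
    s=readout.state(); R0=np.array(s['tcp_rot'])
    rv=np.zeros(3) if R is None else Ro.from_matrix(R@R0.T).as_rotvec()
    print('rotvec',rv.round(4),'shift m',((np.array(pos)-s['position'])/1000).round(4)); 
E
python3 - <<'E'
from h import *
print(X,Y,N); delta(np.array([608,84,194.7])+58*N,RT)
E
```

```text
[ 0.51333838 -0.74691198  0.42261826] [0.82412619 0.56640624 0.        ] [-0.23937362  0.34829078  0.90630779]
rotvec [-0.4483 -0.0531  0.9521] shift m [ 0.3351 -0.5721  0.0196]
```

Request:
drive_tool --pt "0 0 0 0.01 -0.018 0.03 0.085" --pt "-0.04 -0.005 0.09 0.03 -0.05 0.05 0.085" --pt "-0.09 -0.01 0.19 0.052 -0.09 0.07 0.085" --pt "-0.134 -0.016 0.286 0.076 -0.13 0.08 0.085" --pt "-0.18 -0.021 0.38 0.1 -0.17 0.08 0.085" --pt "-0.224 -0.027 0.476 0.124 -0.21 0.08 0.085" --pt "-0.27 -0.032 0.57 0.148 -0.25 0.08 0.085" --pt "-0.314 -0.037 0.666 0.172 -0.29 0.08 0.085" --pt "-0.359 -0.042 0.76 0.196 -0.33 0.08 0.085" --pt "-0.4483 -0.0531 0.9521 0.22 -0.37 0.08 0.085"

```text
time: 1.1
position: [480.7, 304.8, 308.7]
tcp_rot: [[-0.853, -0.475, 0.218], [-0.522, 0.783, -0.337], [-0.01, -0.401, -0.916]]
ft_force: [-0.1, 0.1, 1.4]
finger_gap: 85.1
grip_force: 0.0
```

```bash
python3 - <<'E'
from h import *
delta(np.array([608,84,194.7])+58*N,RT); s=readout.state(); print(s['position'],s['ft_force'],s['time'])
E
```

```text
rotvec [-0.0251 -0.0041  0.0527] shift m [ 0.1134 -0.2006 -0.0614]
[480.67073133 304.78795055 308.69450847] [-0.08912323  0.10704833  1.44272796] 1.1
```

Request:
drive_tool --pt "0 0 0 0.022 -0.04 0 0.085" --pt "0 0 0 0.045 -0.08 0 0.085" --pt "0 0 0 0.068 -0.12 -0.005 0.085" --pt "0 0 0 0.09 -0.16 -0.025 0.085" --pt "0 0 0 0.114 -0.202 -0.045 0.085" --pt "0 0 0 0.114 -0.202 -0.061 0.085" --pt "0 0 0 0.114 -0.202 -0.061 0.085"

```text
time: 1.8
position: [591.8, 102.0, 245.2]
tcp_rot: [[-0.857, -0.471, 0.21], [-0.515, 0.787, -0.339], [-0.006, -0.399, -0.917]]
ft_force: [0.3, -0.5, -0.3]
finger_gap: 85.4
grip_force: 0.0
```

```bash
python3 - <<'E'
from h import *
delta(np.array([608,84,194.7])-2*N,RT); s=readout.state(); print(s['position'],s['ft_force'],s['time'])
for n in('side','top'):snap(n)
def c(n,x0,y0,w,h,s):
    p,_=load(n); return cv2.resize(p[y0:y0+h,x0:x0+w],None,fx=s,fy=s,interpolation=cv2.INTER_CUBIC)
cv2.imwrite('pics/c2.png',np.hstack([c('side',170,140,133,150,3),c('top',175,115,130,150,3)])[:,:,::-1])
E
```

```text
rotvec [-0.0249 -0.009   0.0607] shift m [ 0.0167 -0.0187 -0.0523]
[591.80796872 102.04080501 245.21749042] [ 0.26774292 -0.54777571 -0.31597159] 1.8
```

View pics/c2.png

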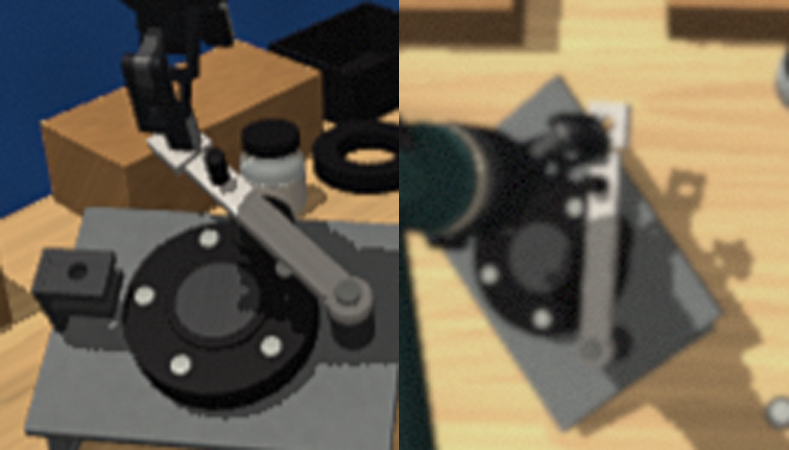

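The gripper hangs above the knob (side crop (215,160), top crop (597,185)) and the view of both is clear, so I descend.

Request:
drive_tool --pt "-0.025 -0.009 0.06 0.003 0 -0.003 0.085" --pt "-0.025 -0.009 0.06 0.006 -0.006 -0.02 0.085" --pt "-0.025 -0.009 0.06 0.012 -0.013 -0.036 0.085" --pt "-0.025 -0.009 0.06 0.017 -0.019 -0.05 0.085" --pt "-0.025 -0.009 0.06 0.017 -0.019 -0.05 0.085" --pt "-0.025 -0.009 0.06 0.017 -0.019 -0.05 0.085"

```text
time: 2.5
position: [610.6, 88.0, 198.4]
tcp_rot: [[-0.821, -0.516, 0.246], [-0.571, 0.745, -0.343], [-0.007, -0.422, -0.906]]
ft_force: [0.0, 0.5, -0.3]
finger_gap: 85.1
grip_force: 0.0
```

```bash
python3 - <<'E'
from h import *
delta(np.array([608,84,194.7])-2*N,RT); s=readout.state(); print(s['position'],s['ft_force'],s['time'],w2f(s['position']))
for n in('side','top'):snap(n)
def c(n,x0,y0,w,h,s):
    p,_=load(n); return cv2.resize(p[y0:y0+h,x0:x0+w],None,fx=s,fy=s,interpolation=cv2.INTER_CUBIC)
cv2.imwrite('pics/c3.png',np.hstack([c('side',200,130,80,100,5),c('top',205,130,80,100,5)])[:,:,::-1])
E
```

```text
rotvec [-0.004   0.0054 -0.0062] shift m [-0.0021 -0.0047 -0.0056]
[610.56021545  87.97736125 198.44852801] [ 0.04061307  0.45369342 -0.33256688] 2.5 [ 91.96225312 -81.04834515  24.03554373]
```

View pics/c3.png

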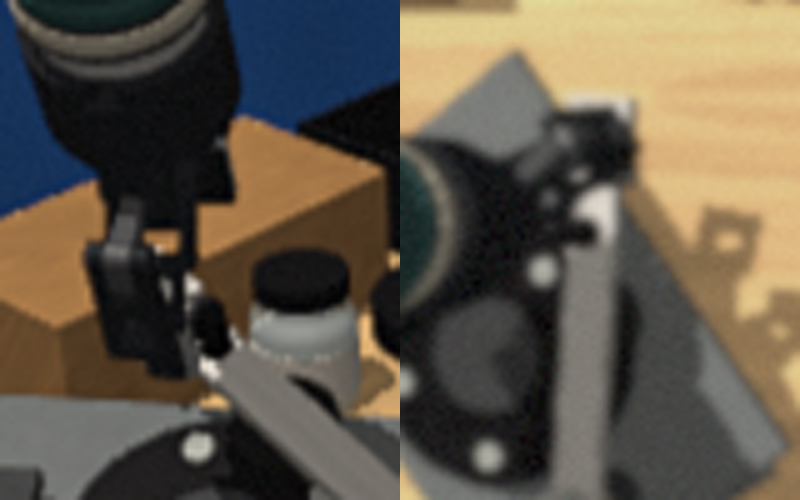

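```bash
python3 - <<'E'
from h import *
s=readout.state(); P=np.array(s['position']);R=np.array(s['tcp_rot'])
for k,x in (('tcp',P),('tipmid',P+22*R[:,2]),('f+',P+R@[0,50,10]),('f-',P+R@[0,-50,10]),('knobest',[608,84,194.7]),('eye',[662,74.7,183.8]),('foot',np.array([608,84,194.7])-30*N)):
  print(k,proj('side',x).round(1),proj('top',x).round(1))
Cs,Ct=cloud('side'),cloud('top')
print('top depth knob',pt('top',241.4,176),pt('top',240,176),pt('side',241.8,193),pt('side',242,196),pt('side',242,191))
# dark points near knob
for n,D in(('side',Cs),('top',Ct)):
  p,_=load(n); q=D.reshape(-1,3);c=p.reshape(-1,3).max(1)
  m=(abs(q[:,0]-605)<40)&(abs(q[:,1]-80)<40)&(c<60)&(q[:,2]>150)&(q[:,2]<235)
  print(n,m.sum()); uv=np.argwhere(m.reshape(420,560)); f=(q[m]-F)@S
  for a,b in list(zip(uv[:,::-1],f.round(0)))[::max(1,m.sum()//30)]: print(a,b)
E
```

```text
tcp [239.2 190.1] [238.2 174.4]
tipmid [240.8 196. ] [241.8 174.4]
f+ [235.7 212. ] [225.2 186.3]
f- [243.9 174.8] [255.  162.2]
knobest [241.5 191.6] [239.9 176. ]
eye [229.  186.7] [244.4 156.1]
foot [243.8 199.4] [244.8 176. ]
top depth knob [606.99918888  79.97872389 198.56231588] [606.69319866  83.32213107 199.55159595] [601.42887798  89.01399228 195.68434308] [602.52217968  88.29326964 187.51921633] [603.19606566  86.49960101 198.89418046]
side 111
[240 169] [136. -78.  43.]
[244 169] [136. -87.  43.]
[241 170] [136. -79.  39.]
[244 170] [135. -87.  41.]
[241 189] [ 94. -85.  27.]
[240 190] [ 92. -83.  25.]
[243 190] [ 92. -90.  27.]
[241 191] [ 90. -86.  25.]
[244 191] [ 91. -92.  24.]
[240 192] [ 88. -83.  23.]
[243 192] [ 88. -90.  25.]
[239 193] [ 84. -82.  25.]
[242 193] [ 84. -89.  27.]
[238 194] [ 84. -79.  21.]
[241 194] [ 83. -86.  23.]
[244 194] [ 87. -92.  19.]
[239 195] [ 82. -82.  20.]
[242 195] [ 84. -88.  19.]
[245 195] [ 90. -92.  11.]
[241 196] [ 83. -85.  16.]
[244 196] [ 84. -91.  15.]
[240 197] [ 82. -83.  14.]
[243 197] [ 84. -89.  12.]
[240 198] [ 82. -82.
[... 861 characters left out ...]
13.  -23.]
[249 188] [  82. -115.  -15.]
[251 188] [  84. -117.  -21.]
[250 189] [  83. -120.  -13.]
[252 189] [  84. -121.  -22.]
[249 190] [  79. -120.  -14.]
[251 190] [  83. -122.  -16.]
[249 191] [  76. -121.  -18.]
[251 191] [  82. -125.  -15.]
[248 192] [  73. -122.  -16.]
[250 192] [  78. -125.  -14.]
[252 192] [  82. -128.  -17.]
[248 193] [  72. -124.  -16.]
[250 193] [  76. -127.  -17.]
[252 193] [  80. -130.  -19.]
[248 194] [  71. -126.  -14.]
[250 194] [  76. -130.  -13.]
[252 194] [  78. -132.  -18.]
[248 195] [  71. -129.  -11.]
[250 195] [  74. -131.  -14.]
[252 195] [  78. -134.  -16.]
[249 196] [  70. -132.  -15.]
[251 196] [  74. -135.  -15.]
[253 196] [  76. -137.  -21.]
```

Request:
drive_tool --pt "0 0 0 -0.004 -0.005 -0.004 0.085" --pt "0 0 0 -0.004 -0.005 -0.004 0.04" --pt "0 0 0 -0.004 -0.005 -0.004 0.02" --pt "0 0 0 -0.004 -0.005 -0.004 0.01" --pt "0 0 0 -0.004 -0.005 -0.004 0.0" --pt "0 0 0 -0.004 -0.005 -0.004 0.0" --pt "0 0 0 -0.004 -0.005 -0.004 0.0" --pt "0 0 0 -0.004 -0.005 -0.004 0.0" --grip_force 30

```text
time: 3.4
position: [605.0, 81.7, 193.2]
tcp_rot: [[-0.822, -0.515, 0.243], [-0.569, 0.746, -0.344], [-0.004, -0.421, -0.907]]
ft_force: [-5.1, 2.9, 1.9]
finger_gap: 13.8
grip_force: 29.2
```

```bash
python3 - <<'E'
from h import *
s=readout.state(); p=w2f(s['position']); print(p,s['ft_force'],s['finger_gap'],s['grip_force'])
a0=np.arctan2(p[0],p[1]+190); r=np.hypot(p[0],p[1]+190); print(a0,r)
for a in np.linspace(a0,0,9)[1:]:
    print(a.round(3),((f2w([140*np.sin(a),-190+140*np.cos(a),p[2]])-s['position'])/1000).round(4))
E
```

```text
[ 91.58482693 -89.14311379  18.4161164 ] [-5.1043204   2.8564768   1.89838129] 13.80738283675111 29.224628806114197
0.7372542640256838 136.23469462903407
0.645 [ 0.0053  0.0118 -0.0031]
0.553 [ 0.0058  0.0238 -0.0076]
0.461 [ 0.0052  0.0358 -0.0124]
0.369 [ 0.0034  0.0476 -0.0174]
0.276 [ 0.0005  0.059  -0.0226]
0.184 [-0.0035  0.0701 -0.0279]
0.092 [-0.0086  0.0806 -0.0333]
0.0 [-0.0148  0.0906 -0.0387]
```

Request:
drive_tool --pt "0 0 0 0.0025 0.006 -0.0015 0" --pt "0 0 0 0.005 0.012 -0.003 0" --pt "0 0 0 0.0055 0.018 -0.005 0" --pt "0 0 0 0.0058 0.024 -0.0076 0" --pt "0 0 0 0.0055 0.03 -0.01 0" --pt "0 0 0 0.0052 0.036 -0.0124 0" --pt "0 0 0 0.0052 0.036 -0.0124 0"

```text
time: 4.1
position: [607.8, 116.4, 180.5]
tcp_rot: [[-0.822, -0.517, 0.239], [-0.569, 0.745, -0.349], [0.002, -0.422, -0.906]]
ft_force: [-10.0, 1.5, 6.3]
finger_gap: 13.4
grip_force: 29.9
```

```bash
python3 - <<'E'
from h import *
s=readout.state(); p=w2f(s['position']); print(p,s['ft_force'],S.T@s['ft_force'],s['finger_gap'],s['grip_force'])
for n in('side','top'):snap(n)
def c(n,x0,y0,w,h,s):
    p,_=load(n); return cv2.resize(p[y0:y0+h,x0:x0+w],None,fx=s,fy=s,interpolation=cv2.INTER_CUBIC)
cv2.imwrite('pics/c4.png',np.hstack([c('side',180,150,120,120,3.3),c('top',185,140,120,120,3.3)])[:,:,::-1])
E
```

```text
[ 61.72921593 -67.17571505  18.31327271] [-10.01983018   1.48768599   6.25494506] [-3.6112799  -7.41496983  8.58553574] 13.367094553962904 29.942148327827454
```

View pics/c4.png

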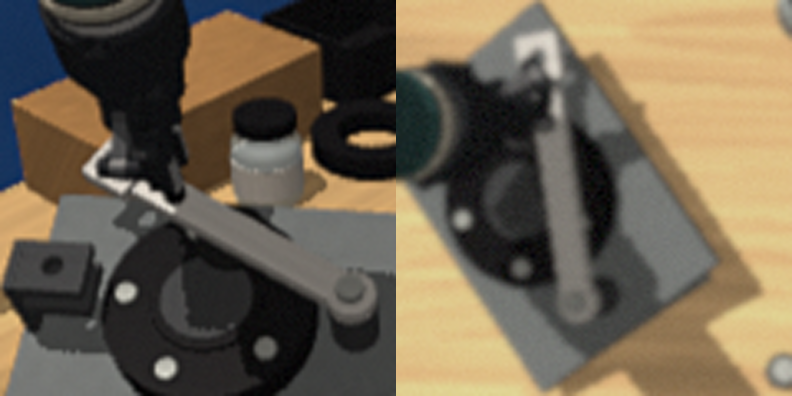

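The bar is following the gripper, with its lug now at top crop (537,50). I continue along the arc, slightly higher.

Request:
drive_tool --pt "0 0 0 -0.0015 0.008 -0.002 0" --pt "0 0 0 -0.0046 0.0163 -0.0058 0" --pt "0 0 0 -0.007 0.023 -0.009 0" --pt "0 0 0 -0.0094 0.0295 -0.0121 0" --pt "0 0 0 -0.0122 0.0358 -0.0153 0" --pt "0 0 0 -0.015 0.0421 -0.0185 0" --pt "0 0 0 -0.0184 0.048 -0.0216 0" --pt "0 0 0 -0.0218 0.0537 -0.0247 0" --pt "0 0 0 -0.0218 0.0537 -0.0247 0" --pt "0 0 0 -0.0218 0.0537 -0.0247 0"

```text
time: 5.2
position: [591.9, 173.4, 155.2]
tcp_rot: [[-0.82, -0.515, 0.249], [-0.572, 0.747, -0.34], [-0.011, -0.421, -0.907]]
ft_force: [7.5, -1.1, -13.0]
finger_gap: 13.1
grip_force: 29.4
```

```bash
python3 - <<'E'
from h import *
s=readout.state(); p=w2f(s['position']); print(p,S.T@s['ft_force'],s['finger_gap'],s['grip_force'])
E
```

```text
[  0.29438642 -47.99081045  19.06048353] [ -0.87989011   5.55643462 -13.98084966] 13.080529690307614 29.385312795639038
```

Request:
drive_tool --pt "0 0 0 0 0 0 0.03" --pt "0 0 0 0 0 0 0.06" --pt "0 0 0 0 0 0 0.085" --pt "0 0 0 0 0 0 0.085" --pt "0 0 0 0 0 0 0.085" --pt "0 0 0 -0.005 0.007 0.018 0.085" --pt "0 0 0 -0.012 0.017 0.045 0.085" --pt "0 0 0 -0.022 -0.025 0.08 0.085" --pt "0 0 0 -0.045 -0.065 0.1 0.085" --pt "0 0 0 -0.065 -0.105 0.11 0.085"

```text
time: 6.2
position: [526.1, 66.6, 268.4]
tcp_rot: [[-0.821, -0.514, 0.249], [-0.571, 0.746, -0.343], [-0.01, -0.423, -0.906]]
ft_force: [0.7, -1.5, 0.2]
finger_gap: 85.2
grip_force: 0.0
```

```bash
python3 - <<'E'
from h import *
s=readout.state(); p=w2f(s['position']); print(s['position'],p,S.T@s['ft_force'],s['finger_gap'])
for n in('side','top'):snap(n)
P=np.array([496.5,-213,62+22]);print('pin TCP down:'); 
Rd=np.stack([[-.97,.25,0],[.25,.97,0],[0,0,-1]],1); 
# closing across rack (its y): rack x axis ~ yaw
delta([496.5,-213,170])
E
```

```text
[526.05703145  66.59580987 268.40559276] [  94.1187953  -162.80027617  100.21901212] [ 1.60301841 -0.28711543 -0.48294084] 85.19163346320941
pin TCP down:
rotvec [0. 0. 0.] shift m [-0.0248 -0.2717 -0.0978]
```

```bash
python3 - <<'E'
from h import *
Rd=np.stack([[-.967,-.255,0],[-.255,.967,0],[0,0,-1]],1)
delta([496.5,-213,180],Rd)
E
```

```text
rotvec [ 0.3999  0.1843 -0.3314] shift m [-0.0248 -0.2717 -0.0878]
```

Request:
drive_tool --pt "0.06 0.03 -0.05 -0.004 -0.04 0 0.085" --pt "0.12 0.06 -0.1 -0.008 -0.08 0 0.085" --pt "0.18 0.09 -0.155 -0.012 -0.12 0 0.085" --pt "0.24 0.115 -0.21 -0.016 -0.16 -0.01 0.085" --pt "0.3 0.14 -0.26 -0.019 -0.2 -0.03 0.085" --pt "0.36 0.165 -0.3 -0.022 -0.235 -0.05 0.085" --pt "0.4 0.184 -0.331 -0.025 -0.265 -0.07 0.085" --pt "0.4 0.184 -0.331 -0.025 -0.272 -0.088 0.085" --pt "0.4 0.184 -0.331 -0.025 -0.272 -0.088 0.085" --pt "0.4 0.184 -0.331 -0.025 -0.272 -0.088 0.085"

```text
time: 7.3
position: [500.3, -204.3, 178.2]
tcp_rot: [[-0.964, -0.264, 0.006], [-0.264, 0.964, 0.005], [-0.007, 0.003, -1.0]]
ft_force: [-0.3, 0.4, 0.0]
finger_gap: 85.2
grip_force: 0.0
```

```bash
python3 - <<'E'
from h import *
for n in('side','top'):snap(n)
s=readout.state(); print(s['position'],s['time'],s['tcp_rot'])
Rd=np.stack([[-.967,-.255,0],[-.255,.967,0],[0,0,-1]],1)
delta([496.5,-213,93],Rd)
def c(n,x0,y0,w,h,s):
    p,_=load(n); return cv2.resize(p[y0:y0+h,x0:x0+w],None,fx=s,fy=s,interpolation=cv2.INTER_CUBIC)
a=np.hstack([c('side',175,190,133,100,3),c('side',320,130,80,100,3)[:300]]); b=c('top',175,135,100,100,3)
d=c('top',315,160,100,100,3)
can=np.zeros((600,800,3),np.uint8);can[:300,:a.shape[1]]=a;can[300:,:300]=b;can[300:,310:610]=d
cv2.imwrite('pics/c5.png',can[:,:,::-1])
E
```

```text
[ 501.25633565 -203.54094472  179.17054585] 7.4 [[-0.96388676 -0.26617766  0.00847156]
 [-0.2661516   0.96392251  0.00408879]
 [-0.00925427  0.00168641 -0.99995576]]
rotvec [-0.004   0.0085 -0.0116] shift m [-0.0048 -0.0095 -0.0862]
```

View pics/c5.png

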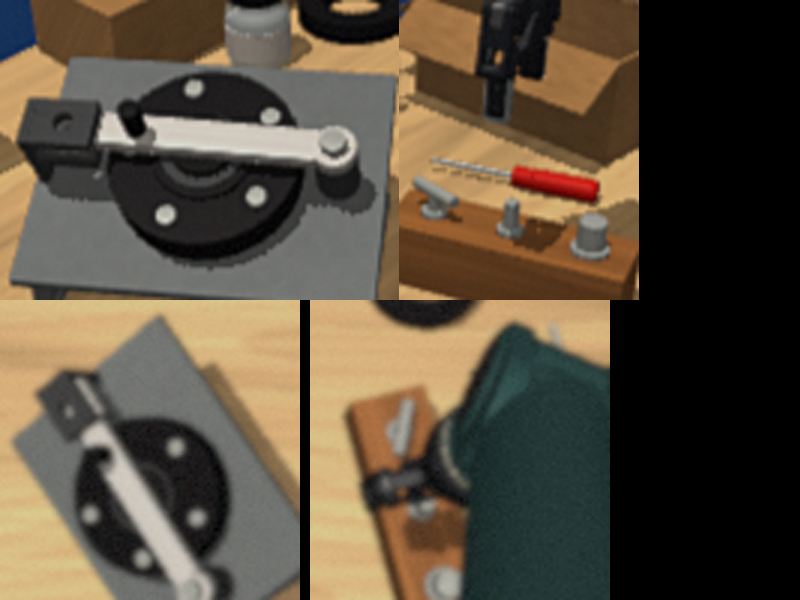

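The bar lies level inside the fork, but a light spot shows in the hole (side (195.7,230.7), top (198.3,172)), so I measure the bar's angle. The gripper is above the middle pin.

```bash
python3 - <<'E'
from h import *
for n in('side','top'):
  p,_=load(n); q=(cloud(n).reshape(-1,3)-F)@S; g=p.reshape(-1,3).astype(int); 
  m=(g.min(1)>140)&(q[:,1]>-165)&(q[:,1]<-30)&(abs(q[:,0])<35)&(q[:,2]>-35)&(q[:,2]<0)
  f=q[m]; print(n,m.sum(),'z',np.median(f[:,2]))
  # center line via per-y bins of pixel midpoints
  ys=np.arange(-160,-65,10);mid=[]
  for y in ys:
    b=f[abs(f[:,1]-y-5)<5][:,0]; mid.append((b.min()+b.max())/2 if len(b)>4 else np.nan)
  mid=np.array(mid);ok=~np.isnan(mid); c=np.polyfit(ys[ok]+5,mid[ok],1); print(mid.round(1),'slope',c[0],'x at 0',np.polyval(c,0),'x at -190',np.polyval(c,-190))
p,_=load('side');q=p
a=cv2.resize(load('side')[0][218:244,182:212],None,fx=13,fy=13,interpolation=cv2.INTER_CUBIC)
b=cv2.resize(load('top')[0][160:184,186:214],None,fx=14,fy=14,interpolation=cv2.INTER_CUBIC)
can=np.zeros((340,800,3),np.uint8);can[:338,:390]=a;can[:336,400:792]=b
can=np.clip(can.astype(float)*1.6,0,255).astype(np.uint8);cv2.imwrite('pics/c6.png',can[:,:,::-1])
E
```

```text
side 572 z -4.705245725304724
[-1.  -1.4 -1.5 -0.4 -1.1 -0.8 -0.3 -1.   1.   0.3] slope 0.018655727359363845 x at 0 1.4404831470455395 x at -190 -2.1041050512335913
top 394 z -4.907571728412311
[-0.8 -0.1 -1.8  0.5 -4.5 -0.1 -0.3 -2.3 -2.9  1.6] slope 0.00043014027402097466 x at 0 -1.0334356540935818 x at -190 -1.115162306157567
```

View pics/c6.png

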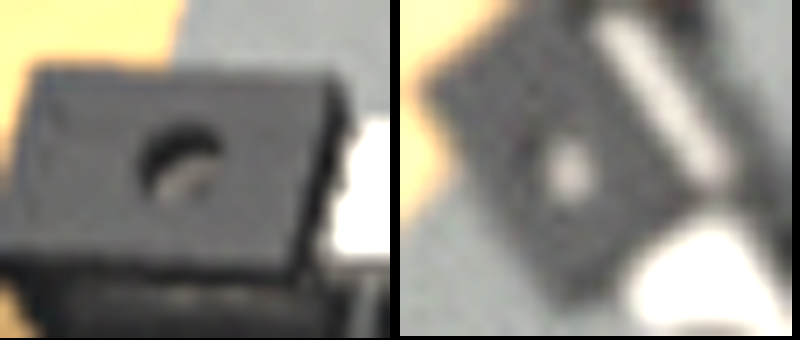

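Request:
drive_tool --pt "-0.004 0.008 -0.01 -0.004 -0.008 0 0.085" --pt "-0.004 0.008 -0.01 -0.005 -0.0095 -0.03 0.085" --pt "-0.004 0.008 -0.01 -0.005 -0.0095 -0.06 0.085" --pt "-0.004 0.008 -0.01 -0.005 -0.0095 -0.075 0.085" --pt "-0.004 0.008 -0.01 -0.005 -0.0095 -0.086 0.085" --pt "-0.004 0.008 -0.01 -0.005 -0.0095 -0.086 0.085" --pt "-0.004 0.008 -0.01 -0.005 -0.0095 -0.086 0.085"

```text
time: 8.1
position: [495.9, -214.7, 93.0]
tcp_rot: [[-0.967, -0.254, 0.0], [-0.254, 0.967, -0.001], [0.0, -0.001, -1.0]]
ft_force: [0.5, 0.3, -0.5]
finger_gap: 85.1
grip_force: 0.0
```

The crops show aluminium through the fork hole, which is either the eye's far wall or a small residual offset. The nose taper should absorb that. Now I grip the pin.

Request:
drive_tool --pt "0 0 0 0 0 0 0.04" --pt "0 0 0 0 0 0 0.02" --pt "0 0 0 0 0 0 0" --pt "0 0 0 0 0 0 0" --pt "0 0 0 0 0 0 0" --pt "0 0 0 0 0 0 0" --pt "0 0 0 0 0 0 0" --grip_force 70

```text
time: 8.8
position: [495.2, -214.7, 92.3]
tcp_rot: [[-0.967, -0.254, -0.001], [-0.254, 0.967, -0.0], [0.001, 0.0, -1.0]]
ft_force: [0.8, -0.8, 0.2]
finger_gap: -0.4
grip_force: 0.0
```

Request:
drive_tool --pt "0 0 0 0 0 0.01 0" --pt "0 0 0 0 0 0.03 0" --pt "0 0 0 0 0 0.06 0" --pt "0 0 0 0 0 0.09 0" --pt "0 0 0 0 0 0.12 0" --pt "0 0 0 0 0 0.12 0" --pt "0 0 0 0 0 0.12 0"

```text
time: 9.5
position: [495.6, -214.8, 213.4]
tcp_rot: [[-0.967, -0.254, 0.001], [-0.254, 0.967, -0.001], [-0.001, -0.001, -1.0]]
ft_force: [0.2, -0.1, -0.9]
finger_gap: 0.4
grip_force: 0.0
```

```bash
python3 - <<'E'
from h import *
s=readout.state(); print(s['position'],s['finger_gap'],s['grip_force'])
p,d=snap('side');snap('top')
R=np.array(s['tcp_rot']);P=np.array(s['position'])
q=((cloud('side').reshape(-1,3)-P)@R); 
m=(abs(q[:,0])<25)&(abs(q[:,1])<25)&(q[:,2]>18)&(q[:,2]<95)
for a in range(20,95,5):
  b=q[m&(q[:,2]>=a)&(q[:,2]<a+5)]
  if len(b): print(a,len(b),b.min(0).round(1),b.max(0).round(1),b.mean(0).round(1))
delta(f2w([0,0,48+27+3+25]),RT)
cv2.imwrite('pics/c7.png',cv2.resize(p[110:230,320:400],None,fx=5,fy=5,interpolation=cv2.INTER_CUBIC)[:,:,::-1])
E
```

```text
[ 495.61878802 -214.77415861  213.445847  ] 0.37526953868777646 0.0
rotvec [-0.3986 -0.185   0.3406] shift m [0.1168 0.4444 0.0194]
```

View pics/c7.png

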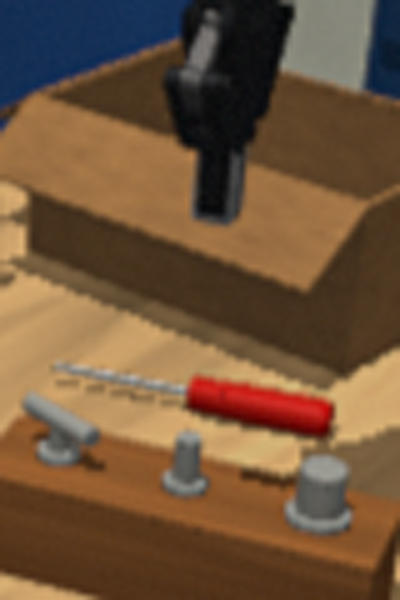

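The fingers closed on nothing: they hang empty at side (363,150), and the pin still stands at (357.6,202). I check how the tool frame compares with the cameras.

```bash
python3 - <<'E'
from h import *
s=readout.state();P=np.array(s['position']);R=np.array(s['tcp_rot'])
print('tip proj',proj('side',P+22*R[:,2]),proj('top',P+22*R[:,2]),'tcp',proj('side',P))
for n in('side','top'):
  p,_=load(n);D=cloud(n); q=(D.reshape(-1,3)-P)@R
  m=(abs(q[:,0])<60)&(abs(q[:,1])<60)&(q[:,2]>-60)&(q[:,2]<60)
  print(n,m.sum())
  for a in range(-60,60,8):
    b=q[m&(q[:,2]>=a)&(q[:,2]<a+8)]
    if len(b)>2: print(a,len(b),b.min(0).round(0),b.max(0).round(0),np.median(b,0).round(1))
  q=D.reshape(-1,3); k=(abs(q[:,0]-495)<22)&(abs(q[:,1]+212)<22)&(q[:,2]>70)&(q[:,2]<110)
  print('pin',k.sum(),q[k].mean(0),q[k].min(0),q[k].max(0))
E
```

```text
tip proj [361.56037793 163.25369726] [361.93121854 223.76976725] tcp [362.32305386 155.09234521]
side 217
-60 55 [-12. -29. -60.] [ 13.  35. -52.] [  9.5  27.9 -56.5]
-52 20 [ -8. -28. -52.] [ 12.  30. -45.] [ 10.9  10.2 -49.3]
-44 25 [-10.  -6. -44.] [ 11.  14. -37.] [  4.4  10.5 -39.4]
-36 34 [-10.  -6. -35.] [ 10.  15. -28.] [  3.4   9.2 -32.3]
-28 31 [-12.  -7. -28.] [ 11.  14. -20.] [  3.1  10.2 -23.9]
-20 33 [-11. -10. -20.] [ 11.  14. -12.] [  3.4   9.2 -16.1]
-12 19 [-10.  -3. -11.] [10.  8. -4.] [ 2.1  4.6 -8.7]
pin 50 [ 495.54669175 -210.51122539   83.40540649] [ 489.85087979 -218.81531598   70.31145391] [ 503.18622867 -205.13900418   93.74563488]
top 15
-60 7 [  6.  14. -58.] [ 13.  30. -53.] [ 11.9  25.8 -55.9]
-20 4 [  7.   4. -19.] [ 10.   7. -14.] [  8.3   5.3 -14.4]
pin 21 [ 494.4828162  -212.77617437   86.52789068] [ 491.05683661 -223.35920897   70.79566461] [ 497.33681818 -207.04842601   94.92383106]
```

The measured fingertips end about 4 mm behind the TCP rather than 22 mm ahead. That also explains the shallow grip on the knob. I go about 26 mm deeper, watching the force.

Request:
drive_tool --pt "0 0 0 0 0.001 0 0.085" --pt "0 0 0 0 0.001 0 0.085" --pt "0 0 0 0 0.001 0 0.085" --pt "0 0 0 0 0.001 -0.04 0.085" --pt "0 0 0 0 0.001 -0.08 0.085" --pt "0 0 0 0 0.001 -0.11 0.085" --pt "0 0 0 0 0.001 -0.13 0.085" --pt "0 0 0 0 0.001 -0.14 0.085" --pt "0 0 0 0 0.001 -0.144 0.085" --pt "0 0 0 0 0.001 -0.144 0.085"

```text
time: 10.6
position: [495.5, -213.8, 68.3]
tcp_rot: [[-0.967, -0.254, -0.001], [-0.254, 0.967, -0.0], [0.001, -0.0, -1.0]]
ft_force: [0.5, -0.1, 0.5]
finger_gap: 84.7
grip_force: 0.0
```

Request:
drive_tool --pt "0 0 0 0 0 0 0.04" --pt "0 0 0 0 0 0 0.02" --pt "0 0 0 0 0 0 0" --pt "0 0 0 0 0 0 0" --pt "0 0 0 0 0 0 0" --pt "0 0 0 0 0 0 0" --pt "0 0 0 0 0 0 0" --grip_force 70

```text
time: 11.3
position: [495.5, -213.7, 68.9]
tcp_rot: [[-0.967, -0.254, -0.001], [-0.254, 0.967, -0.0], [0.001, -0.0, -1.0]]
ft_force: [-1.0, 0.5, 5.2]
finger_gap: 11.8
grip_force: 68.3
```

Request:
drive_tool --pt "0 0 0 0 0 0.01 0" --pt "0 0 0 0 0 0.03 0" --pt "0 0 0 0 0 0.06 0" --pt "0 0 0 0 0 0.1 0" --pt "0 0 0 0 0 0.14 0" --pt "0 0 0 0 0 0.16 0" --pt "0 0 0 0 0 0.16 0" --pt "0 0 0 0 0 0.16 0"

```text
time: 12.1
position: [494.9, -213.5, 228.4]
tcp_rot: [[-0.967, -0.254, -0.001], [-0.254, 0.967, -0.0], [0.001, -0.0, -1.0]]
ft_force: [-0.5, -0.1, -1.2]
finger_gap: 11.4
grip_force: 68.3
```

```bash
python3 - <<'E'
from h import *
s=readout.state(); print(s['position'],s['finger_gap'],s['grip_force'])
R=np.array(s['tcp_rot']);P=np.array(s['position'])
for n in('side','top'):
  snap(n); q=((cloud(n).reshape(-1,3)-P)@R)
  m=(abs(q[:,0])<25)&(abs(q[:,1])<25)&(q[:,2]>-12)&(q[:,2]<80)
  for a in range(-12,80,4):
    b=q[m&(q[:,2]>=a)&(q[:,2]<a+4)]
    if len(b): print(n,a,len(b),b.min(0).round(1),b.max(0).round(1),b.mean(0).round(1))
E
```

```text
[ 494.8861462  -213.48363334  228.38661937] 11.368349855372202 68.268803358078
side -12 15 [ -8.9 -12.3 -12. ] [11.3 17.8 -8.1] [  4.   11.  -10.1]
side -8 15 [ -7.8 -12.8  -7.3] [11.4 13.9 -4.1] [ 2.8  6.4 -5.5]
side -4 2 [-6.1  9.6 -2.8] [ 7.1 11.8 -2.2] [ 0.5 10.7 -2.5]
side 0 22 [-14.   -4.9   0.6] [ 9.1 12.8  3.8] [-0.5  5.   2.2]
side 4 9 [-12.1   1.3   4.2] [ 9.9 11.6  6.4] [-1.7  6.6  5.4]
side 8 5 [-4.3 -1.   9.2] [ 1.7  7.  11.4] [-1.4  3.7 10.2]
side 12 9 [-7.8  0.7 12. ] [ 3.8  9.  15.1] [-1.4  3.6 13.3]
side 16 9 [-7.2  0.4 17. ] [ 3.   7.5 19.8] [-1.8  3.6 18.4]
side 20 6 [-6.   0.6 20.7] [ 3.9  7.9 23.1] [ 0.1  4.  21.7]
side 24 7 [-6.4 -1.  24.8] [ 3.1  6.3 26.9] [-1.4  3.1 25.9]
side 28 8 [-5.2  0.3 28.4] [ 3.7  6.5 32. ] [-0.9  3.4 29.8]
side 32 6 [-5.4 -5.2 33.6] [ 2.5  5.1 35.5] [-0.4  1.6 34.5]
side 36 5 [-4.9 -4.7 36.5] [ 2.8  5.6 39.4] [-1.5  2.1 37.7]
side 40 9 [-8.   0.  40.1] [ 2.7  7.5 43.7] [-2.   2.8 41.9]
side 44 8 [-6.3  0.8 44.7] [ 4.2  5.5 47.5] [-0.7  3.6 46. ]
side 48 7 [-6.5  1.2 48.8] [ 3.4  7.4 51.7] [-1.4  4.7 49.8]
side 52 2 [-3.6  2.6 52.6] [ 1.6  3.  53.9] [-1.   2.8 53.3]
top -12 2 [ 7.1 11.7 -9.7] [ 7.6 14.1 -9.2] [ 7.4 12.9 -9.5]
top -8 2 [ 9.5  5.3 -8. ] [11.5 11.2 -4.5] [10.5  8.2 -6.2]
```

```bash
python3 - <<'E'
from h import *
delta(f2w([0,-1.2,70]),RT); print(readout.state()['position'])
E
```

```text
rotvec [-0.3987 -0.1865  0.3407] shift m [ 0.1241  0.431  -0.0257]
[ 494.08182014 -213.11602852  226.95551201]
```

Request:
drive_tool --pt "-0.05 -0.02 0.04 0.005 0.02 0.03 0" --pt "-0.1 -0.045 0.085 0.015 0.055 0.05 0" --pt "-0.15 -0.07 0.13 0.028 0.1 0.06 0" --pt "-0.2 -0.093 0.17 0.04 0.14 0.06 0" --pt "-0.25 -0.117 0.215 0.053 0.185 0.06 0" --pt "-0.3 -0.14 0.256 0.066 0.23 0.06 0" --pt "-0.35 -0.163 0.3 0.079 0.275 0.06 0" --pt "-0.3987 -0.1865 0.3407 0.092 0.32 0.06 0" --pt "-0.3987 -0.1865 0.3407 0.105 0.365 0.05 0" --pt "-0.3987 -0.1865 0.3407 0.115 0.4 0.035 0"

```text
time: 13.2
position: [610.0, 191.0, 261.4]
tcp_rot: [[-0.821, -0.517, 0.243], [-0.571, 0.744, -0.346], [-0.002, -0.423, -0.906]]
ft_force: [-0.2, -0.7, -0.9]
finger_gap: 11.4
grip_force: 68.3
```

Request:
drive_tool --pt "0 0 0 0.005 0.018 -0.02 0" --pt "0 0 0 0.009 0.031 -0.045 0" --pt "0 0 0 0.009 0.031 -0.0607 0" --pt "0 0 0 0.009 0.031 -0.0607 0" --pt "0 0 0 0.009 0.031 -0.0607 0" --pt "0 0 0 0.009 0.031 -0.0607 0"

```text
time: 13.8
position: [619.8, 215.9, 203.7]
tcp_rot: [[-0.825, -0.511, 0.243], [-0.566, 0.747, -0.349], [-0.003, -0.425, -0.905]]
ft_force: [-0.4, 0.6, -0.3]
finger_gap: 11.3
grip_force: 68.3
```

```bash
python3 - <<'E'
from h import *
for i in range(4):
  s=readout.state(); print(s['position'].round(2) if hasattr(s['position'],'round') else s['position'],w2f(s['position']).round(2)); p,d=snap('side'); 
snap('top'); delta(f2w([0,-1.2,70]),RT); print(s['ft_force'],s['finger_gap'])
for n in('side','top'):
  q=(cloud(n).reshape(-1,3)-F)@S
  m=(abs(q[:,0])<25)&(abs(q[:,1])<25)&(q[:,2]>3)&(q[:,2]<75)
  for a in range(4,75,4):
    b=q[m&(q[:,2]>=a)&(q[:,2]<a+4)]
    if len(b): print(n,a,len(b),b.min(0).round(1),b.max(0).round(1),b.mean(0).round(1))
a=cv2.resize(load('side')[0][185:250,165:230],None,fx=6,fy=6,interpolation=cv2.INTER_CUBIC)
b=cv2.resize(load('top')[0][140:205,165:230],None,fx=6,fy=6,interpolation=cv2.INTER_CUBIC)
cv2.imwrite('pics/c8.png',np.hstack([a,b])[:,:,::-1])
z0=f2w([0,0,0]);print('F proj',proj('side',F),proj('top',F), 'axis25',proj('side',f2w([0,0,25])),proj('top',f2w([0,0,25])),'axis60',proj('side',f2w([0,0,60])))
E
```

```text
[619.82 215.85 203.72] [ 3.44 -0.98 71.14]
[619.93 216.24 204.  ] [ 3.32 -0.68 71.49]
[619.92 216.55 204.07] [ 3.11 -0.51 71.67]
[619.86 216.73 203.98] [ 2.9  -0.45 71.66]
rotvec [-0.0009  0.0042 -0.0003] shift m [-0.0015  0.0008 -0.0024]
[ 0.97310772  0.3438037  -0.65239419] 11.388121975242365
side 4 269 [-21.3 -23.7   4. ] [16.2 24.8  8. ] [-3.7 -0.4  6.3]
side 8 35 [-20.9 -23.3   8. ] [13.6 22.9 11.8] [-8.  -1.3  8.7]
side 16 2 [-1.2 -1.7 19.3] [-0.9  4.7 19.5] [-1.   1.5 19.4]
side 20 6 [-2.  -4.1 20.4] [ 2.1  1.9 23.9] [-0.1 -1.2 22.1]
side 24 5 [-2.3 -3.8 24.2] [ 5.6  2.7 26.9] [-0.  -1.4 25.3]
side 28 9 [-2.6 -5.7 28.1] [ 3.8  3.4 31.9] [ 0.2 -1.8 29.8]
side 32 7 [-2.1 -3.8 32.7] [ 5.8  2.7 35.9] [ 0.3 -1.3 34.1]
side 36 4 [-2.5 -3.8 36. ] [ 2.8  4.  38.4] [-0.4 -0.3 37.4]
side 40 10 [-2.4 -4.6 40.4] [ 5.1  4.8 43.9] [ 0.1 -1.3 41.9]
side 44 8 [-1.9 -4.4 44.6] [ 6.   5.6 48. ] [ 0.8 -0.8 46.6]
side 48 5 [-2.2 -4.1 48.6] [ 1.1  4.  51.7] [-0.5 -0.7 50.1]
side 52 6 [-2.3 -4.4 52.7] [ 2.2  1.  55.8] [-0.9 -1.8 54.1]
side 56 1 [-1.1 -4.7 59. ] [-1.1 -4.7 59. ] [-1.1 -4.7 59. ]
sid
[... 376 characters left out ...]
 28 3 [ 2.  -4.  29.5] [ 8.9 -2.8 31.5] [ 5.6 -3.6 30.7]
top 32 4 [ 5.8 -2.  32.1] [ 9.8  2.6 35.1] [ 8.3 -0.1 33.2]
top 36 6 [ 3.  -4.8 36.4] [ 9.7  4.4 39.4] [ 6.5 -0.7 37.9]
top 40 1 [ 3.1 -5.  43.4] [ 3.1 -5.  43.4] [ 3.1 -5.  43.4]
top 44 7 [ 1.5 -3.8 44.8] [10.9  3.1 47.7] [ 7.4 -1.6 45.8]
top 48 4 [ 1.7 -4.  49.7] [ 8.5  0.2 50.3] [ 5.6 -2.2 50. ]
top 60 2 [ 0.5 -9.3 63.4] [12.4 -2.9 63.5] [ 6.4 -6.1 63.5]
top 64 6 [ -5.7 -10.1  64.3] [11.3 -1.8 67.9] [ 1.8 -6.3 66.7]
top 68 7 [-3.  -9.5 68.3] [16.4  0.8 70.1] [ 5.8 -6.  69.2]
F proj [195.82834039 230.31828384] [198.74841206 170.3264038 ] axis25 [192.57172276 224.22292227] [193.82318556 170.22082483] axis60 [187.71275902 215.12847395]
```

View pics/c8.png

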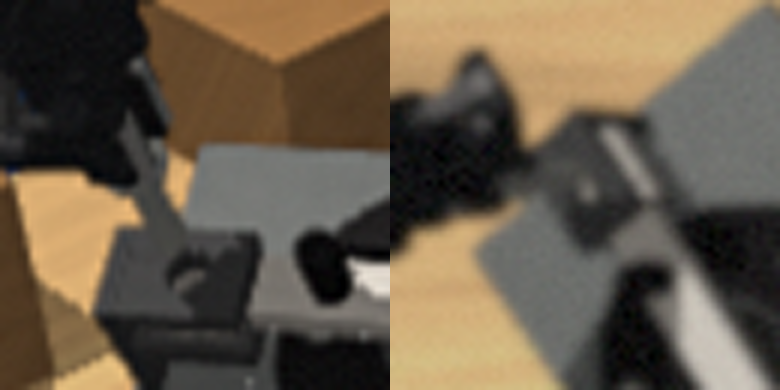

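The pin is held straight above the fork, nose clear of the plate in the side crop (180,225). Depth puts the fork's face 6 mm above my triangulated point. I refine the hole by rectifying the first pictures onto that face.

```bash
cat > rect.py <<'E'
from h import *
def rect(img,n,z,half=34,k=4):
    g=np.arange(-half,half,1/k); xx,yy=np.meshgrid(g,g,indexing='ij')
    W=F+np.stack([xx,yy,np.full_like(xx,z)],-1)@S.T
    c=camera_params(n);K,R,t=map(np.array,(c['intrinsics'],c['R'],c['t']))
    q=(W@R.T+t)@K.T; q=q[...,:2]/q[...,2:]
    return g,cv2.remap(img,q[...,0].astype(np.float32),q[...,1].astype(np.float32),cv2.INTER_CUBIC).astype(float)
def disc(g,I,z):
    k=4; r=np.hypot(*np.meshgrid(np.arange(-12,12.1,.25),np.arange(-12,12.1,.25)))
    T=np.where(r<6.3,-1/(r<6.3).sum(),np.where((r>7.2)&(r<10.5),1/((r>7.2)&(r<10.5)).sum(),0))
    c=cv2.filter2D(I,-1,T); m=(abs(g)<10); s=c[np.ix_(m,m)]; i=np.unravel_index(s.argmax(),s.shape); return g[m][i[0]],g[m][i[1]],s.max()
E
python3 - <<'E'
from rect import *
for n in('side','top'):
  im=cv2.imread(f'pics/{n}0.png',0)
  for z in (5,6.3,7.5):
    g,I=rect(im,n,z); print(n,z,'disc',disc(g,I,z))
  g,I=rect(im,n,6.3)
  px=I[:,abs(g+10)<4].mean(1); py=I[abs(g+12)<3,:].mean(0)
  print('x prof',[(int(a),int(v)) for a,v in zip(g[::8],px[::8])]); print('y prof',[(int(a),int(v)) for a,v in zip(g[::8],py[::8])])
  q=(cloud(n).reshape(-1,3)-F)@S; m=(abs(q[:,0])<14)&(abs(q[:,1])<18)&(q[:,2]>2)&(q[:,2]<11);print('face z',np.median(q[m][:,2]))
E
```

```text
side 5 disc (np.float64(-1.75), np.float64(-0.75), np.float64(32.7291771922258))
side 6.3 disc (np.float64(-2.5), np.float64(-1.25), np.float64(32.75596020482907))
side 7.5 disc (np.float64(-3.25), np.float64(-2.0), np.float64(32.792578539497356))
x prof [(-34, 24), (-32, 30), (-30, 34), (-28, 34), (-26, 29), (-24, 22), (-22, 32), (-20, 54), (-18, 67), (-16, 67), (-14, 65), (-12, 64), (-10, 65), (-8, 62), (-6, 58), (-4, 55), (-2, 54), (0, 56), (2, 60), (4, 62), (6, 64), (8, 65), (10, 65), (12, 63), (14, 74), (16, 99), (18, 115), (20, 112), (22, 110), (24, 110), (26, 110), (28, 110), (30, 110), (32, 110)]
y prof [(-34, 27), (-32, 24), (-30, 33), (-28, 29), (-26, 24), (-24, 41), (-22, 65), (-20, 67), (-18, 64), (-16, 65), (-14, 65), (-12, 64), (-10, 65), (-8, 65), (-6, 64), (-4, 61), (-2, 60), (0, 61), (2, 62), (4, 65), (6, 66), (8, 65), (10, 65), (12, 65), (14, 65), (16, 65), (18, 64), (20, 61), (22, 61), (24, 59), (26, 70), (28, 116), (30, 162), (32, 169)]
face z 6.429976412014367
top 5 disc (np.float64(-3.5), np.float64(1.75), np.float64(14.280887638372587))
top 6.3 disc (np.float64
[... 178 characters left out ...]
, (-28, 97), (-26, 96), (-24, 91), (-22, 84), (-20, 75), (-18, 63), (-16, 56), (-14, 53), (-12, 54), (-10, 56), (-8, 56), (-6, 52), (-4, 53), (-2, 51), (0, 51), (2, 53), (4, 55), (6, 54), (8, 55), (10, 56), (12, 53), (14, 49), (16, 41), (18, 36), (20, 35), (22, 39), (24, 41), (26, 41), (28, 45), (30, 51), (32, 58)]
y prof [(-34, 92), (-32, 91), (-30, 87), (-28, 79), (-26, 65), (-24, 54), (-22, 48), (-20, 45), (-18, 53), (-16, 53), (-14, 52), (-12, 53), (-10, 54), (-8, 57), (-6, 56), (-4, 54), (-2, 51), (0, 50), (2, 52), (4, 50), (6, 52), (8, 53), (10, 55), (12, 57), (14, 54), (16, 55), (18, 56), (20, 55), (22, 56), (24, 59), (26, 65), (28, 87), (30, 113), (32, 136)]
face z 6.5219203056962165
```

Request:
drive_tool --pt "0 0 0 -0.0042 0.0037 -0.0025 0" --pt "0 0 0 -0.0042 0.0037 -0.0025 0" --pt "0 0 0 -0.003 0.002 -0.007 0" --pt "0 0 0 -0.0023 0.0009 -0.0098 0" --pt "0 0 0 -0.0023 0.0009 -0.0098 0"

```text
time: 14.55
position: [616.8, 217.4, 192.1]
tcp_rot: [[-0.824, -0.513, 0.241], [-0.567, 0.746, -0.349], [-0.001, -0.425, -0.905]]
ft_force: [-0.1, 0.3, -1.0]
finger_gap: 11.7
grip_force: 68.3
```

```bash
cat > meas.py <<'E'
from rect import *
import sys
s=readout.state();P=w2f(s['position']);print('tcp',P.round(2),'ft',(S.T@s['ft_force']).round(1),'mom',np.round(S.T@s['moment'],2),'gap',s['finger_gap'],'t',s['time'])
for n,u in(('side',np.array([-.8,-.6])),('top',np.array([.79,-.61]))):
  snap(n); q=(cloud(n).reshape(-1,3)-F)@S
  m=(abs(q[:,0]-P[0])<14)&(abs(q[:,1]-P[1])<14)&(q[:,2]>P[2]-56)&(q[:,2]<P[2]-14)&(q[:,2]>11)
  b=q[m]; print(n,len(b),'axis',(np.median(b[:,:2],0)-4.7*u).round(1),'zmin',b[:,2].min().round(1))
E
python3 meas.py
```

```text
tcp [-4.2  -2.61 61.9 ] ft [-0.7  0.1 -0.8] mom [0.05 0.51 0.01] gap 11.727554701014089 t 14.55
side 63 axis [-3.8 -1.5] zmin 11.2
top 35 axis [-3.  -0.8] zmin 11.0
```

Request:
drive_tool --pt "0 0 0 0.0011 0.0002 0.0002 0" --pt "0 0 0 0.0011 0.0002 0.0002 0" --pt "0 0 0 0.0016 -0.0005 -0.0016 0" --pt "0 0 0 0.002 -0.0012 -0.0034 0" --pt "0 0 0 0.002 -0.0012 -0.0034 0"

```text
time: 15.15
position: [618.7, 216.4, 189.4]
tcp_rot: [[-0.824, -0.513, 0.242], [-0.567, 0.746, -0.349], [-0.001, -0.425, -0.905]]
ft_force: [-0.4, -0.7, 0.2]
finger_gap: 11.2
grip_force: 68.6
```

```bash
python3 meas.py
```

```text
tcp [-3.61 -1.54 58.62] ft [ 0.4 -0.7  0. ] mom [-0.31  0.33 -0.03] gap 11.204375678910194 t 15.15
side 53 axis [-3.4 -0.7] zmin 11.1
top 35 axis [-1.8 -1.2] zmin 11.0
```

Request:
drive_tool --pt "0 0 0 0.0005 -0.0007 -0.0018 0" --pt "0 0 0 0.001 -0.0014 -0.0036 0" --pt "0 0 0 0.001 -0.0014 -0.0036 0"

```text
time: 15.55
position: [619.7, 214.7, 185.2]
tcp_rot: [[-0.824, -0.513, 0.241], [-0.567, 0.746, -0.349], [-0.001, -0.425, -0.905]]
ft_force: [-0.3, -0.7, -0.8]
finger_gap: 11.2
grip_force: 68.4
```

```bash
python3 meas.py
```

```text
tcp [-3.57 -1.72 54.  ] ft [ 0.  -0.6 -0.9] mom [-0.36  0.27 -0.03] gap 11.1600205726437 t 15.55
side 46 axis [-3.2 -1.2] zmin 11.1
top 23 axis [-2.4 -0.4] zmin 13.4
```

Request:
drive_tool --pt "0 0 0 0.0005 -0.0007 -0.0018 0" --pt "0 0 0 0.001 -0.0014 -0.0036 0" --pt "0 0 0 0.0014 -0.0021 -0.0054 0" --pt "0 0 0 0.0014 -0.0021 -0.0054 0"

```text
time: 16.05
position: [621.5, 214.1, 182.0]
tcp_rot: [[-0.824, -0.512, 0.243], [-0.567, 0.746, -0.348], [-0.003, -0.425, -0.905]]
ft_force: [-5.5, 0.7, 9.9]
finger_gap: 11.1
grip_force: 69.6
```

```bash
python3 meas.py
```

```text
tcp [-3.58 -0.58 50.47] ft [ 0.8 -4.1 10.5] mom [-1.15 -0.01 -0.  ] gap 11.073071551213443 t 16.05
side 41 axis [-2.7 -0.9] zmin 11.2
top 22 axis [-2.5 -0.8] zmin 12.6
```

Request:
drive_tool --pt "0 0 0 -0.0004 -0.0003 0 0" --pt "0 0 0 -0.0008 -0.0006 0 0" --pt "0 0 0 -0.0008 -0.0006 0 0"

```text
time: 16.45
position: [621.1, 213.9, 182.0]
tcp_rot: [[-0.823, -0.513, 0.244], [-0.568, 0.746, -0.347], [-0.004, -0.424, -0.905]]
ft_force: [-3.7, -0.1, 8.4]
finger_gap: 11.3
grip_force: 69.4
```

```bash
python3 meas.py
```

```text
tcp [-3.6  -1.05 50.47] ft [ 1.7 -3.1  8.5] mom [-0.9  -0.   -0.02] gap 11.295619875959218 t 16.45
side 37 axis [-3.  -1.2] zmin 12.2
top 22 axis [-2.6 -1.4] zmin 11.3
```

```bash
cat > bar.py <<'E'
from h import *
def run():
  for n in('side','top'):
    im=cv2.cvtColor(load(n)[0],cv2.COLOR_RGB2GRAY)
    xs=np.arange(-30,30,.25); ys=np.arange(-172,-30,3.)
    xx,yy=np.meshgrid(xs,ys,indexing='ij'); W=F+np.stack([xx,yy,np.full_like(xx,-4.7)],-1)@S.T
    c=camera_params(n);K,R,t=map(np.array,(c['intrinsics'],c['R'],c['t'])); q=(W@R.T+t)@K.T;q=q[...,:2]/q[...,2:]
    I=cv2.remap(im,q[...,0].astype(np.float32),q[...,1].astype(np.float32),cv2.INTER_LINEAR).astype(float)
    out=[]
    for j,y in enumerate(ys):
      c=I[:,j]; k=np.argmax(np.convolve(c,np.ones(40)/40,'same')); hi=np.percentile(c[max(0,k-30):k+30],80); lo=np.percentile(c,15); th=(hi+lo)/2
      a=k
      while a>0 and c[a]>th: a-=1
      b=k
      while b<len(c)-1 and c[b]>th: b+=1
      out.append((y,(xs[a]+xs[b])/2,xs[b]-xs[a],hi))
    o=np.array(out); w=np.median(o[:,2]); ok=abs(o[:,2]-w)<2
    for _ in range(3):
      f=np.polyfit(o[ok,0],o[ok,1],1); r=o[:,1]-np.polyval(f,o[:,0]); ok=(abs(r)<1)&(abs(o[:,2]-w)<3)
    print(n,'w',w,'n',ok.sum(),'ys',o[ok,0].min(),o[ok,0].max(),'slope',f[0].round(4),'x@-190',np.polyval(f,-190).round(2),'x@0',np.polyval(f,0).round(2))
E
python3 -c "
from bar import *
run()"
```

```text
side w 25.125 n 32 ys -172.0 -34.0 slope 0.0164 x@-190 -2.26 x@0 0.86
top w 27.75 n 35 ys -172.0 -70.0 slope 0.0196 x@-190 -1.3 x@0 2.42
```

The bar reads about +0.02 rad in both cameras, so its eye sits about 4 mm too far up the slope and blocks the nose. I lift the pin out and nudge the knob down the slope with the pin's shank, which is stiff along the closing line.

Request:
drive_tool --pt "0 0 0 -0.0024 0.0035 0.009 0" --pt "0 0 0 -0.006 0.0087 0.0225 0" --pt "0 0 0 -0.0108 0.0157 0.0408 0" --pt "0 0 0 -0.023 -0.01 0.048 0" --pt "0 0 0 -0.0355 -0.035 0.0537 0" --pt "0 0 0 -0.0355 -0.035 0.0537 0" --pt "0 0 0 -0.031 -0.042 0.036 0" --pt "0 0 0 -0.0263 -0.0484 0.0188 0" --pt "0 0 0 -0.0263 -0.0484 0.0188 0"

```text
time: 17.45
position: [593.9, 164.5, 198.0]
tcp_rot: [[-0.824, -0.514, 0.241], [-0.567, 0.746, -0.349], [-0.0, -0.424, -0.906]]
ft_force: [0.0, -0.0, -1.4]
finger_gap: 11.3
grip_force: 68.3
```

```bash
python3 meas.py; python3 -c "
from bar import *
run()
for n in('side','top'):
  p,_=load(n); q=(cloud(n).reshape(-1,3)-F)@S; m=(p.reshape(-1,3).max(1)<70)&(q[:,2]>8)&(q[:,2]<30)&(abs(q[:,1]+50)<13)&(abs(q[:,0])<14); print(n,'knob',m.sum(),q[m].min(0).round(1),q[m].max(0).round(1),np.median(q[m],0).round(1))
"
```

```text
tcp [ 26.06 -51.49  54.23] ft [-0.5 -0.  -1.3] mom [-0.03  0.51  0.01] gap 11.342446705306894 t 17.45
side 43 axis [ 26.  -49.7] zmin 11.5
top 21 axis [ 28.1 -49.3] zmin 11.4
side w 28.5 n 30 ys -160.0 -61.0 slope 0.013 x@-190 -3.64 x@0 -1.17
top w 29.0 n 38 ys -172.0 -58.0 slope 0.0171 x@-190 -0.49 x@0 2.75
side knob 64 [ -7.1 -59.4   9.4] [  7.7 -45.8  28.1] [ -2.7 -53.6  23.5]
top knob 28 [ -5.9 -58.9   8.1] [  9.7 -51.4  29.5] [  2.8 -55.6  23. ]
```

Request:
drive_tool --pt "0 0 0 -0.003 0.0044 -0.0025 0" --pt "0 0 0 -0.005 0.0075 -0.0042 0" --pt "0 0 0 -0.0065 0.0095 -0.0054 0" --pt "0 0 0 -0.0079 0.0115 -0.0065 0" --pt "0 0 0 -0.0079 0.0115 -0.0065 0" --pt "0 0 0 -0.0079 0.0115 -0.0065 0"

```text
time: 18.15
position: [586.1, 176.1, 192.6]
tcp_rot: [[-0.824, -0.513, 0.242], [-0.567, 0.746, -0.348], [-0.002, -0.424, -0.906]]
ft_force: [-0.7, -0.0, -1.2]
finger_gap: 11.2
grip_force: 68.4
```

```bash
python3 meas.py; cat > knob.py <<'E'
from bar import *
run()
for n in('side','top'):
  p,_=load(n); q=(cloud(n).reshape(-1,3)-F)@S; m=(p.reshape(-1,3).max(1)<70)&(q[:,2]>8)&(q[:,2]<30)&(abs(q[:,1]+50)<13)&(abs(q[:,0])<14); print(n,'knob',m.sum(),q[m].min(0).round(1),q[m].max(0).round(1),np.median(q[m],0).round(1))
E
python3 knob.py
```

```text
tcp [ 11.17 -51.29  55.29] ft [-0.9 -0.6 -0.9] mom [-0.02  0.55  0.04] gap 11.217751960993697 t 18.15
side 54 axis [ 10.4 -50.1] zmin 11.5
top 39 axis [ 10.2 -51. ] zmin 12.3
side w 25.75 n 3 ys -124.0 -31.0 slope -0.0094 x@-190 -1.65 x@0 -3.42
top w 26.875 n 24 ys -130.0 -61.0 slope -0.0256 x@-190 1.6 x@0 -3.27
side knob 75 [-10.9 -59.1   8.1] [ 12.8 -46.3  29.1] [ -4.7 -53.2  23.1]
top knob 26 [ -7.2 -59.2   8.8] [ 13.4 -52.6  27.2] [  2.  -55.9  21.4]
```

Request:
drive_tool --pt "0 0 0 0.003 -0.0044 0.0025 0" --pt "0 0 0 0.0079 -0.0115 0.0065 0" --pt "0 0 0 0.0079 -0.0115 0.0065 0"

```text
time: 18.55
position: [595.5, 162.2, 200.2]
tcp_rot: [[-0.825, -0.51, 0.243], [-0.564, 0.748, -0.35], [-0.003, -0.426, -0.905]]
ft_force: [0.1, -0.6, -0.9]
finger_gap: 11.6
grip_force: 68.4
```

```bash
python3 meas.py; python3 knob.py
```

```text
tcp [ 29.57 -51.42  55.09] ft [ 0.1 -0.2 -1.1] mom [0.05 0.48 0.02] gap 11.649630936857948 t 18.55
side 47 axis [ 29.5 -49.7] zmin 11.2
top 21 axis [ 30.3 -49.8] zmin 12.8
side w 28.375 n 28 ys -160.0 -64.0 slope -0.0034 x@-190 -4.28 x@0 -4.93
top w 28.75 n 38 ys -172.0 -58.0 slope -0.0045 x@-190 -0.67 x@0 -1.53
side knob 64 [-11.1 -59.6   8. ] [  2.5 -45.6  28.3] [ -6.  -53.6  23.5]
top knob 33 [ -8.3 -58.9   8.1] [  6.1 -49.2  27.7] [  0.1 -55.3  22.9]
```

Request:
drive_tool --pt "0 0 0 -0.005 0.007 0.018 0" --pt "0 0 0 -0.0096 0.0139 0.0363 0" --pt "0 0 0 0.002 0.04 0.03 0" --pt "0 0 0 0.0144 0.0669 0.0223 0" --pt "0 0 0 0.0144 0.0669 0.0223 0" --pt "0 0 0 0.018 0.061 0.008 0" --pt "0 0 0 0.0223 0.0554 -0.0076 0" --pt "0 0 0 0.0223 0.0554 -0.0076 0" --pt "0 0 0 0.0223 0.0554 -0.0076 0"

```text
time: 19.55
position: [616.3, 219.7, 191.4]
tcp_rot: [[-0.824, -0.513, 0.242], [-0.567, 0.746, -0.348], [-0.002, -0.424, -0.906]]
ft_force: [-0.4, 0.1, -0.8]
finger_gap: 11.2
grip_force: 68.7
```

```bash
python3 meas.py
```

```text
tcp [-6.44 -1.7  62.19] ft [-0.7 -0.3 -0.6] mom [-0.01  0.48  0.01] gap 11.16678542992763 t 19.55
side 59 axis [-6.5 -0.5] zmin 11.1
top 29 axis [-4.6 -0.6] zmin 12.2
```

Request:
drive_tool --pt "0 0 0 0.0014 -0.002 0.0011 0" --pt "0 0 0 0.0014 -0.002 0.0011 0" --pt "0 0 0 0.0024 -0.0034 -0.0025 0" --pt "0 0 0 0.0033 -0.0048 -0.0062 0" --pt "0 0 0 0.0033 -0.0048 -0.0062 0"

```text
time: 20.15
position: [619.5, 214.2, 184.6]
tcp_rot: [[-0.824, -0.513, 0.241], [-0.567, 0.746, -0.349], [-0.001, -0.424, -0.905]]
ft_force: [-0.1, -0.9, -0.5]
finger_gap: 11.4
grip_force: 68.6
```

```bash
python3 meas.py
```

```text
tcp [-3.54 -2.15 53.31] ft [ 0.4 -0.6 -0.8] mom [-0.12  0.48  0.01] gap 11.380454845792354 t 20.15
side 45 axis [-3.4 -1.4] zmin 11.1
top 27 axis [-2.6 -1.5] zmin 11.0
```

Free in the fork hole. On into the eye.

Request:
drive_tool --pt "0 0 0 0.0005 -0.0007 -0.0018 0" --pt "0 0 0 0.001 -0.0014 -0.0036 0" --pt "0 0 0 0.0014 -0.0021 -0.0054 0" --pt "0 0 0 0.0019 -0.0028 -0.0073 0" --pt "0 0 0 0.0019 -0.0028 -0.0073 0"

```text
time: 20.75
position: [621.7, 211.7, 177.8]
tcp_rot: [[-0.824, -0.513, 0.242], [-0.567, 0.746, -0.349], [-0.002, -0.424, -0.905]]
ft_force: [-0.8, -1.7, -0.6]
finger_gap: 11.4
grip_force: 68.4
```

```bash
python3 meas.py
```

```text
tcp [-3.51 -1.8  45.76] ft [ 0.7 -1.6 -0.9] mom [-0.4   0.23  0.03] gap 11.404954335826142 t 20.75
side 32 axis [-3.1 -0.8] zmin 11.3
top 14 axis [-2.2 -1.1] zmin 13.6
```

Request:
drive_tool --pt "0 0 0 0.0003 -0.0009 -0.0018 0" --pt "0 0 0 0.0008 -0.0016 -0.0036 0" --pt "0 0 0 0.0012 -0.0023 -0.0054 0" --pt "0 0 0 0.0017 -0.003 -0.0073 0" --pt "0 0 0 0.0022 -0.0037 -0.0091 0" --pt "0 0 0 0.0022 -0.0037 -0.0091 0"

```text
time: 21.45
position: [624.0, 208.2, 168.7]
tcp_rot: [[-0.824, -0.513, 0.242], [-0.567, 0.746, -0.349], [-0.002, -0.424, -0.906]]
ft_force: [-0.3, -2.4, 0.7]
finger_gap: 11.5
grip_force: 68.3
```

```bash
python3 meas.py
```

```text
tcp [-3.54 -1.87 35.73] ft [ 1.9 -1.6 -0.2] mom [-0.45  0.17 -0.02] gap 11.468084659167674 t 21.45
side 14 axis [-4.4 -1. ] zmin 11.0
top 6 axis [-0.7 -1.7] zmin 11.3
```

Request:
drive_tool --pt "0 0 0 0.0005 -0.0007 -0.0018 0" --pt "0 0 0 0.001 -0.0014 -0.0036 0" --pt "0 0 0 0.0014 -0.0021 -0.0054 0" --pt "0 0 0 0.0019 -0.0028 -0.0073 0" --pt "0 0 0 0.0024 -0.0035 -0.0091 0" --pt "0 0 0 0.0024 -0.0035 -0.0091 0"

```text
time: 22.15
position: [625.9, 204.6, 159.6]
tcp_rot: [[-0.824, -0.513, 0.241], [-0.567, 0.746, -0.349], [-0.001, -0.424, -0.906]]
ft_force: [-1.0, -3.0, -0.1]
finger_gap: 11.5
grip_force: 68.4
```

```bash
python3 meas.py 2>/dev/null | head -1
```

```text
tcp [-3.67 -2.31 25.81] ft [ 1.7 -2.5 -0.9] mom [-0.7   0.1   0.05] gap 11.464502606873548 t 22.15
```

Request:
drive_tool --pt "0 0 0 0.0003 -0.0009 -0.0018 0" --pt "0 0 0 0.0008 -0.0016 -0.0036 0" --pt "0 0 0 0.0012 -0.0023 -0.0054 0" --pt "0 0 0 0.0017 -0.003 -0.0073 0" --pt "0 0 0 0.0022 -0.0037 -0.0091 0" --pt "0 0 0 0.0024 -0.0041 -0.01 0" --pt "0 0 0 0.0024 -0.0041 -0.01 0"

```text
time: 22.95
position: [628.5, 200.8, 149.7]
tcp_rot: [[-0.824, -0.513, 0.242], [-0.567, 0.746, -0.348], [-0.002, -0.424, -0.906]]
ft_force: [-3.3, -1.5, 1.8]
finger_gap: 11.2
grip_force: 68.9
```

```bash
python3 meas.py 2>/dev/null | head -1
```

```text
tcp [-3.72 -2.36 14.87] ft [ 0.2 -3.6  1.9] mom [-0.97  0.14  0.02] gap 11.150060683328382 t 22.95
```

Request:
drive_tool --pt "0 0 0 0.0003 -0.0004 -0.001 0" --pt "0 0 0 0.0006 -0.0009 -0.0023 0" --pt "0 0 0 0.0006 -0.0009 -0.0023 0" --pt "0 0 0 0.0006 -0.0009 -0.0023 0"

```text
time: 23.4
position: [628.7, 200.6, 149.0]
tcp_rot: [[-0.824, -0.512, 0.242], [-0.567, 0.747, -0.349], [-0.002, -0.424, -0.906]]
ft_force: [-8.8, -0.5, 13.4]
finger_gap: 11.3
grip_force: 70.2
```

```bash
python3 meas.py 2>/dev/null | head -1
```

```text
tcp [-3.72 -2.28 14.11] ft [ 1.5 -7.5 14.1] mom [-1.79  0.06 -0.  ] gap 11.331854534280767 t 23.4
```

Request:
drive_tool --pt "0 0 0 0.0003 -0.0005 -0.001 0" --pt "0 0 0 0.0005 -0.0007 -0.0018 0" --pt "0 0 0 0.0005 -0.0007 -0.0018 0" --pt "0 0 0 0.0005 -0.0007 -0.0018 0"

```text
time: 23.85
position: [628.8, 200.6, 148.9]
tcp_rot: [[-0.824, -0.512, 0.242], [-0.567, 0.746, -0.349], [-0.002, -0.425, -0.905]]
ft_force: [-13.7, 0.4, 23.3]
finger_gap: 11.2
grip_force: 71.1
```

```bash
python3 meas.py 2>/dev/null | head -1; python3 - <<'E'
from h import *
for n in('side','top'):
  q=(cloud(n).reshape(-1,3)-F)@S; m=(np.hypot(q[:,0]+3,q[:,1])<17)&(q[:,2]>0)&(q[:,2]<25); 
  print(n,np.histogram(q[m][:,2],np.arange(0,26,2)))
E
```

```text
tcp [-3.73 -2.21 13.98] ft [  2.5 -11.   24.5] mom [-2.58 -0.02 -0.03] gap 11.2430355856872 t 23.85
side (array([ 0,  2, 13, 32, 14,  8,  2,  3,  1,  2,  4,  3]), array([ 0,  2,  4,  6,  8, 10, 12, 14, 16, 18, 20, 22, 24]))
top (array([ 0,  5, 11, 29, 10,  1,  0,  0,  0,  2,  2,  1]), array([ 0,  2,  4,  6,  8, 10, 12, 14, 16, 18, 20, 22, 24]))
```

Request:
drive_tool --pt "0 0 0 -0.0006 0.0009 0.0023 0" --pt "0 0 0 -0.0006 0.0009 0.0023 0.02" --pt "0 0 0 -0.0006 0.0009 0.0023 0.05" --pt "0 0 0 -0.0006 0.0009 0.0023 0.05" --pt "0 0 0 -0.003 0.0045 0.011 0.05" --pt "0 0 0 -0.0096 0.014 0.0363 0.05" --pt "0 0 0 -0.017 0.0244 0.0634 0.05" --pt "0 0 0 -0.035 0.06 0.09 0.05" --pt "0 0 0 -0.055 0.1 0.1 0.05" --pt "0 0 0 -0.055 0.1 0.1 0.05"

```text
time: 24.9
position: [572.5, 310.8, 247.7]
tcp_rot: [[-0.816, -0.522, 0.248], [-0.578, 0.744, -0.335], [-0.01, -0.417, -0.909]]
ft_force: [-1.2, 0.3, -1.4]
finger_gap: 50.1
grip_force: 0.0
```

```bash
python3 - <<'E'
from h import *
s=readout.state();print(s['position'],s['time'],s['ft_force'])
for n in('side','top'):
  snap(n); q=(cloud(n).reshape(-1,3)-F)@S
  m=(abs(q[:,0]+3)<16)&(abs(q[:,1])<16)&(q[:,2]>9)&(q[:,2]<60)
  for a in range(9,48,3):
    b=q[m&(q[:,2]>=a)&(q[:,2]<a+3)]
    if len(b): print(n,a,len(b),b.min(0).round(1),b.max(0).round(1),b.mean(0).round(1))
E
python3 knob.py
```

```text
[572.52482968 310.8394389  247.71913558] 24.9 [-1.23864729  0.27817088 -1.38040494]
side 9 30 [-16.6 -12.7   9.1] [ 6.6 15.1 11.9] [-7.3 -2.4 10.7]
side 12 26 [-14.1 -13.7  12. ] [ 8.   9.5 14.3] [-5.6 -4.9 12.8]
side 15 7 [-9.5 -8.2 15.4] [-0.7  0.9 17.9] [-6.2 -5.1 16.8]
side 18 3 [-9.7 -6.8 18.6] [-4.9 -3.7 19.3] [-7.4 -5.4 18.9]
side 21 8 [-10.   -7.8  22. ] [-2.3  1.7 24. ] [-7.7 -4.1 22.7]
side 24 4 [-9.1 -8.4 24.1] [-2.4  1.  26.8] [-6.5 -4.2 25.2]
side 27 7 [-10.6  -7.1  27.1] [-5.1  1.9 29.9] [-7.8 -3.9 28.5]
side 30 6 [-10.2  -8.   30.8] [-3.2  3.8 32.3] [-7.  -3.8 31.4]
side 33 10 [-10.   -7.8  33.1] [ 3.4  2.2 36. ] [-5.5 -2.4 35. ]
side 36 28 [-9.5 -7.8 36.4] [ 2.8  5.8 38.9] [-3.7 -1.1 37.8]
side 39 1 [-3.  -5.8 39.5] [-3.  -5.8 39.5] [-3.  -5.8 39.5]
top 9 21 [-18.  -15.3   9.3] [ 7.7 15.8 11.8] [-0.4 -1.8 10.7]
top 12 13 [ -7.9 -10.9  12. ] [ 8.7  7.1 14.7] [ 1.2 -3.2 13.2]
top 15 8 [-6.3 -7.7 15. ] [ 7.8  2.  17.8] [ 1.9 -3.8 16.4]
top 21 5 [-8.1 -7.9 21. ] [ 3.8  1.  24. ] [-2.2 -5.2 22.5]
top 24 3 [-1.4 -7.7 25.3] [ 4.1 -2.  26.1] [ 2.1 -5.  25.7]
top 27 4 [-0.4 -6.9 27.8] [ 4.5  0.4 30. ] [ 2.2 -4.1 29. ]
top 30 5 [-7.6 -8.6 30.1] [ 3.1  1.5 32.7] [ 0.1 -3.8 31.2]
top 33 7 [-8.7 -6.3 34.3] [ 3.3  5.1 35.7] [-4.1 -0.5 35.2]
top 36 14 [-7.8 -8.  36. ] [ 4.   4.4 38.8] [-1.4 -1.7 37.3]
top 39 2 [-8.6 -2.4 39.3] [-1.  -1.8 39.3] [-4.8 -2.1 39.3]
top 42 1 [-2.7 -6.8 42.2] [-2.7 -6.8 42.2] [-2.7 -6.8 42.2]
side w 25.125 n 36 ys -172.0 -31.0 slope -0.0052 x@-190 -2.48 x@0 -3.46
top w 27.5 n 39 ys -172.0 -31.0 slope -0.0052 x@-190 -1.29 x@0 -2.28
side knob 63 [ -9.9 -59.7   8. ] [  2.8 -46.3  28.1] [ -6.1 -53.4  23.5]
top knob 41 [ -9.9 -58.5   9. ] [  7.5 -45.8  28.3] [ -0.5 -53.   23.5]
```

The head top stands 31.1 mm above the fork face (31 mm is flush), the bar is level, and the robot is clear. I hand it in.

```bash
python3 -c "
from bench import order
print(order.job_done())"
```

```text
the job is handed in; nothing more can be done
None
```

I swung the keeper bar level into the fork and pushed the plain round-headed pin through fork and eye until it stopped. After release the depth readings put its flange flush to within about 0.5 mm. The other two pins stayed in the rack, and the job was handed in with the gripper clear at about 25 s; no verdict was returned.

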